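Cap off the spare air outlet

ROBOT

A 6-joint arm with a two-finger parallel gripper is mounted at the origin on a cart in front of the work surface, level with it; the furniture and walls round the work are solid. World frame = base frame: x ahead of the robot, y to its left, z up, the work surface at z = 0. Lengths are in m, angles in rad, forces in N, time in s.
With the tool pointing down it reaches from about 0.375 to 0.975 m from the base axis. Payload 3.8 kg.
Tool frame: the origin (TCP) lies at the very end of the fingers, on their centre line; the grasp point (between the pads) lies 19 mm behind it; z points along the fingers, y is the line along which they close (so a half turn about z gives the same grasp; the last joint's range is limited). The gripper opens to 85 mm and grips with 20 to 120 N. Pads are 22 mm wide; open, the fingers measure 114 mm over their backs; the gripper's body (76 mm by 85 mm) begins 54 mm behind the grasp point. The pads swing forward as they close: fully open they stand 13 mm farther back than shut.
Start: joints at [-1.142, 0.264, 1.604, -0, 1.274, -0.037], TCP at [0.303, -0.603, 0.231] pointing down, gripper open.
Joint ranges: [-2.63, 2.63], [-0.94, 2.18], [0.31, 2.57], [-1.31, 4.45], [0, 2.66], [-2.55, 2.55]. Speed limits (rad/s): [2.57, 2.57, 3.14, 3.14, 3.14, 3.14].

INTERFACE

Orientations are given as a 3x3 rotation matrix whose columns are the frame's x, y, z axes.
In Python, from workcell import manip gives the robot as it stands.
- The arm moves only by the tool servo_tool, never from a script. Its argument "targets" is a list of rows, each a list of 3 entries, a list of its own where there are three numbers: the shift along the tool's x, y, z in mm, then the turn, a rotation vector about the tool's x, y, z in rad, then the opening, from 0 (shut) to 1 (fully open). In form: [[[tx, ty, tz], [rx, ry, rz], gripper], ...]. A call has 1 to 20 rows; each row shifts and turns the commanded pose from where the row before left it, along the tool's axes as they then stand; what a row does not reach is not made up. A row lasts 1/8 s, in which the tool goes at most 62.5 mm and 10.7 degrees, less where a joint would pass 70% of its speed; a pose out of reach is approached as far as the arm can. A call with a gripper value outside its range is refused whole. The fingers move at their own pace and stop on an object; the grip force is fixed at half the most. Time passes only in rows, so rows that do not move let the fingers close. It gives the time, the measured TCP pose, the force, the opening and the grip force at its end, in the units of the state.
- manip.get_obs(): the state, without advancing time (a new reading comes with each control period).
- manip.read_camera(name): name is "side" or "top" or "wrist"; returns a dict with "img" (400x640x3 uint8, blue, green, red), "vfov" (degrees; the focal length in pixels is half the picture's height over the tangent of half this angle, whatever the lens; pixels are square), "cx", "cy" (the principal point, pixels), "k1" (the pictures are not rectified: a ray, as slopes to the right and down, at radius r is drawn at 1 + k1 r^2 times it, then the intrinsics apply), "rvec" (rotation vector, rad) and "tvec" (3), from world to camera coordinates, as OpenCV has them. Camera axes: x right, y down, z forward; pixel columns grow to the right and rows downward; lengths in m; the calibration is good to about 2 mm. A picture is of the moment at which its call begins. There is no depth.
- manip.hand_in(): hands the job in; it is judged then, once.
The state is a dict: "clock": time; "joint_pos": joint angles; "qvel": joint speeds; "joint_torque": joint torques, N m; "eef_pos": TCP position; "eef_rot": TCP orientation; "force": force on the tool from outside, world axes, zero at the start; "ft_torque": the same for the moment, N m; "grip_width": finger opening in m; "finger_force": force on a finger pad.
Only numpy, scipy, OpenCV 4.12 (cv2) and the standard library are available. Lean on these libraries where they do the work, as an engineer would, in place of code of your own. Each camera call takes 0.05 s, during which the arm holds its last target. There are 200 camera calls.

TASK

Close off the spare outlet on the air block: with the fingers, turn the eared cap nut clockwise (seen from above) until it is finger-tight, which is when its two ears point along the block at the two index ridges. Then put the slotted key down over the ears and, with the key, turn the nut a quarter turn further. Let go and leave the key standing fully home on the nut.

Things in the scene. Friction and masses are not known exactly. Their poses are not given: they have to be found in the camera images.
- nut_top (a point): Brass cap nut near the air block's right end: an upright bar of two ears, 60 mm long, 14 thick, 34 high, ends rounded, on a thin round collar. Point on its vertical turning axis at the top of the ears, 82 mm above the table; turns with the nut: y axis along the ears, z up. The ears' sides are free over their full height. Pinch across the thickness, grasp about 8 mm below the top.
- block: Aluminium air block, fixed, 220 mm along its y axis, 70 wide, 42 high; origin at the centre of its underside. Nut axis at y = -60 mm; two small dark index ridges on its top either side of the nut, at y = -100 and -20 mm; two smaller finished hex fittings, 72 mm above the table, at y = +30 and +72 mm.
- capnut (a joint): Free running of the cap nut in rad, growing clockwise seen from above; starts between 0 and 0.5 and stops at 1.2 = finger-tight, the ears then pointing along the block at two small dark ridges on its top. Turns easily (0.04 N m).
- collar (a joint): Turn of the nut past finger-tight in rad, clockwise seen from above; 0 at the start, 1.57 = a quarter turn (ears square across the block). Needs about 0.25 N m and stays where it is left; it only yields once the nut is finger-tight.
- slot_key_grip (a point): Slotted steel key, 88 mm high, 0.3 kg, stands on two claws (oblong foot, 60 x 46). Paddle handle on top, 70 x 20 x 28 mm high; this is its centre, 74 mm above the foot; y axis along paddle and slot, z up. Slot 20 mm wide, flared mouth 26, open at both ends, 24 deep: fully home, its roof rests on the ears and this point is 50 mm above nut_top. By slack the nut lags the key up to 8 degrees.
- socket_key_grip (a point): Not needed: another steel key, same height and handle, but with a round 42 mm barrel below; it does not fit the nut. The two keys may have changed places. This point is the centre of its paddle, 74 mm above its foot.

How it is judged:
By the outcome, as a careful person would: the job done as asked, in the order asked, and still so for the second after the job is handed in, with the robot touching nothing.
It also fails if it takes over 50 s, if anything falls off the work surface, if the arm or the gripper's body presses on something with over 40 N, if the wrist force passes 120 N, or if a joint passes its speed limit or range.

## Working session

There is one attempt and no reset: what is moved stays moved. The work goes in short steps, Python scripts to look and compute and a tool call to move; the robot and the scene stay as the last step left them, time stands still between calls to the robot, and variables do not carry over. Pictures are saved under pics/ and viewed, at most 10 in all, crops included, and the job is handed in when it is done.

Besides the shell and the picture viewer there is one more tool, called by a JSON object that holds its "op" and its "data", one argument or row to a line. servo_tool: Moves the arm, as the interface text tells. Its arguments: {"type":"object","properties":{"targets":{"type":"array","items":{"type":"array"}}},"required":["targets"]}

```bash
mkdir -p pics; cat > h.py <<'E'
import numpy as np, cv2
from workcell import manip
def cam(n):
    c=manip.read_camera(n); c['f']=200/np.tan(np.radians(c['vfov'])/2)
    c['R']=cv2.Rodrigues(np.array(c['rvec'],float))[0]; c['t']=np.array(c['tvec'],float).ravel(); return c
def back(c,u,v,z):
    d=np.array([(u-c['cx'])/c['f'],(v-c['cy'])/c['f']]); s=d.copy()
    for _ in range(50): s=d/(1+c['k1']*(s@s))
    r=c['R'].T@np.array([s[0],s[1],1]); o=-c['R'].T@c['t']; return o+r*(z-o[2])/r[2]
def proj(c,P):
    q=c['R']@np.array(P,float)+c['t']; s=q[:2]/q[2]; s=s*(1+c['k1']*(s@s)); return s*c['f']+[c['cx'],c['cy']]
E
python3 - <<'E'
from h import *
a=cam('top');b=cam('side')
cv2.imwrite('pics/top.png',a['img']);cv2.imwrite('pics/side.png',b['img'])
for c in(a,b): print(-c['R'].T@c['t'],c['R'][2],c['f'],c['k1'])
o=manip.get_obs();print(o['clock'],o['eef_pos'],o['eef_rot'],o['grip_width'])
E
```

```text
[0.38629852 0.05966104 1.12764286] [ 0.14301739 -0.01820286 -0.98955277] 470.0312432955439 0.008536591228544024
[ 0.44164992 -0.60839076  0.64940791] [ 0.11239914  0.75931516 -0.64094221] 417.5818959406702 -0.07407695847009234
0.1 [ 0.3028803  -0.6024704   0.23004939] [[ 8.93467432e-01  4.49127229e-01 -8.24456605e-04]
 [ 4.49127966e-01 -8.93465356e-01  1.93050159e-03]
 [ 1.30417413e-04 -2.09512681e-03 -9.99997797e-01]] 0.0856093168351037
```

View pics/top.png

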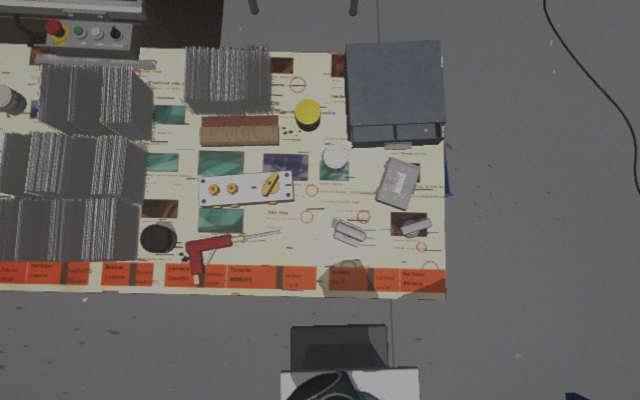

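View pics/side.png

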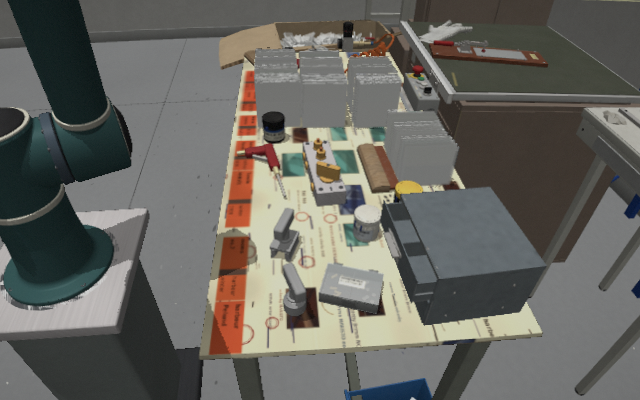

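The top view shows the block at about (245,188), the nut at (270,184) and keys at (349,232) and (416,227). In the side view the nearer key (292,290) looks round-barrelled and the farther one (284,232) looks oblong. I'll check both with enlarged crops.

```bash
python3 - <<'E'
import cv2,numpy as np
a=cv2.imread('pics/top.png');b=cv2.imread('pics/side.png')
R=lambda i,w,h:cv2.resize(i,(w,h),interpolation=cv2.INTER_CUBIC)
top=np.hstack([R(a[160:215,190:300],440*1,220),R(a[205:250,325:370],220,220)])
bot=np.hstack([R(b[195:325,255:320],165,330),R(b[130:210,295:350],227,330),R(a[205:250,395:440],268,330)])
cv2.imwrite('pics/crop.png',np.vstack([top,bot]))
E
```

```text
(no output)
```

View pics/crop.png

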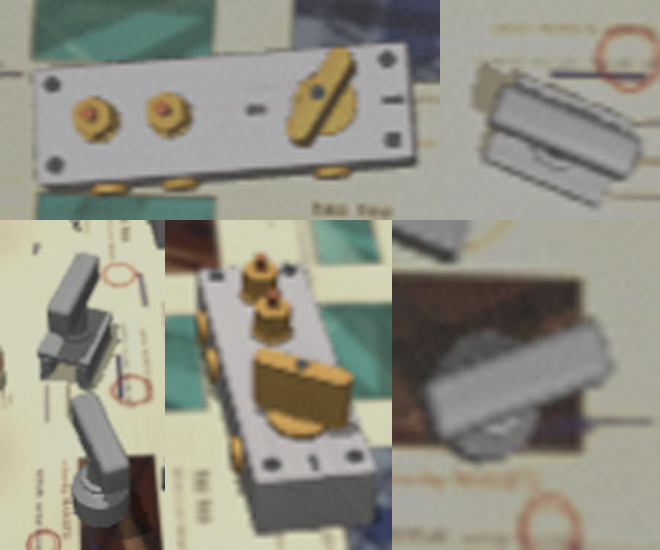

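The slotted key is the left one in the top view, with its paddle top centred at about (351,231.6). The nut's centre dot is at (269.3,183.2), and the ridges are at (254,187) and (288.6,184.8).

```bash
cat >m.py <<'E'
from h import *
import math
c=cam('top')
g=lambda x,y,z:back(c,190+x/4,160+y/4,z)[:2]
k=lambda x,y,z:back(c,325+(x-440)/4.889,205+y/4.889,z)[:2]
ang=lambda d:round(math.degrees(math.atan2(d[1],d[0])),1)
n=g(317,93,.082);e1=g(297,131,.082);e2=g(345,55,.082)
print('nut',n,(e1+e2)/2,ang(e1-e2),np.linalg.norm(e1-e2))
r1=g(256,109,.044);r2=g(395,99,.044);print('ridges',r1,r2,(r1+r2)/2,ang(r1-r2),np.linalg.norm(r1-r2))
co=[g(*p,.042) for p in((33,72),(408,42),(415,158),(38,187))];print('block',np.mean(co,0),ang(co[0]-co[1]),ang(co[3]-co[2]),[np.linalg.norm(co[i]-co[i-1]) for i in range(4)])
q=[k(*p,.088) for p in((507,82),(640,140),(628,178),(492,118))];print('key',np.mean(q,0),ang(q[0]-q[1]),ang(q[3]-q[2]),[np.linalg.norm(q[i]-q[i-1]) for i in range(4)])
o=manip.get_obs();R=o['eef_rot'];print('tooly',ang(np.array(R)[:2,1]),o['joint_pos'])
print(proj(cam('side'),[*np.mean(q,0),.088]),proj(cam('side'),[*n,.082]))
E
python3 m.py
```

```text
nut [0.57542926 0.16945262] [0.57544174 0.16715956] 147.4 0.05085672016318788
ridges [0.57369235 0.20901566] [0.57763966 0.12800868] [0.57566601 0.16851217] 92.8 0.08110308866939345
block [0.57126204 0.22789517] 93.3 93.0 [np.float64(0.06796366335301256), np.float64(0.21951909960291896), np.float64(0.0690486997704818), np.float64(0.21870686090261876)]
key [ 0.46154145 -0.01060085] 64.9 64.7 [np.float64(0.017748993388424058), np.float64(0.06563500275601836), np.float64(0.018062611726226346), np.float64(0.06707434327431772)]
tooly -63.3 [-1.14191237e+00  2.64585592e-01  1.60508928e+00 -2.49335024e-05
  1.27369981e+00 -3.69158752e-02]
[282.50427351 219.71162185] [326.79740785 165.1966542 ]
```

{"op": "servo_tool", "data": {
  "targets": [
    [[33, -31.5, 0], [0, 0, 0], 1],
    [[33, -31.5, 0], [0, 0, 0], 1],
    [[33, -31.5, 0], [0, 0, 0], 1],
    [[33, -31.5, 0], [0, 0, 0], 1],
    [[33, -31.5, 0], [0, 0, 0], 1],
    [[33, -31.5, 0], [0, 0, 0], 1],
    [[33, -31.5, 0], [0, 0, 0], 1],
    [[33, -31.5, 0], [0, 0, 0], 1],
    [[33, -31.5, 0], [0, 0, 0], 1],
    [[33, -31.5, 0], [0, 0, 0], 1],
    [[33, -31.5, 0], [0, 0, 0], 1],
    [[33, -31.5, 0], [0, 0, 0], 1],
    [[33, -31.5, 0], [0, 0, 0], 1],
    [[33, -31.5, 0], [0, 0, 0], 1],
    [[33, -31.5, 0], [0, 0, 0], 1],
    [[33, -31.5, 0], [0, 0, 0], 1],
    [[33, -31.5, 0], [0, 0, 0], 1],
    [[29, -31.5, 0], [0, 0, 0], 1]
  ]
}}

```text
clock: 2.5
eef_pos: [0.576, 0.1701, 0.2313]
eef_rot: [[0.893, 0.449, 0.0], [0.449, -0.893, -0.0], [0.0, 0.0, -1.0]]
force: [-0.1, -0.3, 1.1]
grip_width: 0.0855
finger_force: 0.0
```

{"op": "servo_tool", "data": {
  "targets": [
    [[0, 0, 0], [0, 0, -0.176], 1],
    [[0, 0, 0], [0, 0, -0.176], 1],
    [[0, 0, 0], [0, 0, -0.176], 1],
    [[0, 0, 0], [0, 0, -0.176], 1],
    [[0, 0, 0], [0, 0, -0.176], 1],
    [[0, 0, 0], [0, 0, -0.176], 1],
    [[0, 0, 0], [0, 0, -0.176], 1],
    [[0, 0, 0], [0, 0, -0.176], 1],
    [[0, 0, 0], [0, 0, -0.176], 1],
    [[0, 0, 0], [0, 0, -0.176], 1],
    [[0, 0, 0], [0, 0, -0.176], 1],
    [[0, 0, 0], [0, 0, -0.171], 1],
    [[0, 0, 0], [0, 0, 0], 1],
    [[0, 0, 0], [0, 0, 0], 1]
  ]
}}

```text
clock: 4.25
eef_pos: [0.5756, 0.1685, 0.2312]
eef_rot: [[-0.841, 0.541, -0.0], [0.541, 0.841, -0.0], [0.0, -0.0, -1.0]]
force: [0.7, -0.5, 0.6]
grip_width: 0.0854
finger_force: 0.0
```

```bash
python3 - <<'E'
from h import *
o=manip.get_obs();R=np.array(o['eef_rot']);print(o['clock'],o['eef_pos'],np.degrees(np.arctan2(R[1,1],R[0,1])),R[:,2],o['joint_pos'],o['force'],o['ft_torque'])
c=cam('wrist');cv2.imwrite('pics/w1.png',c['img']);print(-c['R'].T@c['t'],c['R'][2],c['f'])
E
```

```text
4.25 [0.57556395 0.16847677 0.23119906] 57.250640404250156 [-1.64321563e-04 -3.45905750e-05 -9.99999986e-01] [ 2.43225762e-01  1.22921175e-01  1.77085837e+00  6.32879885e-06
  1.24798092e+00 -7.55988414e-01] [ 0.73228425 -0.54689057  0.56168766] [-0.04806588  0.0155479   0.02934132]
[0.5188479  0.20633908 0.37480736] [ 0.22458751 -0.1442292  -0.96372111] 352.0020423238885
```

View pics/w1.png

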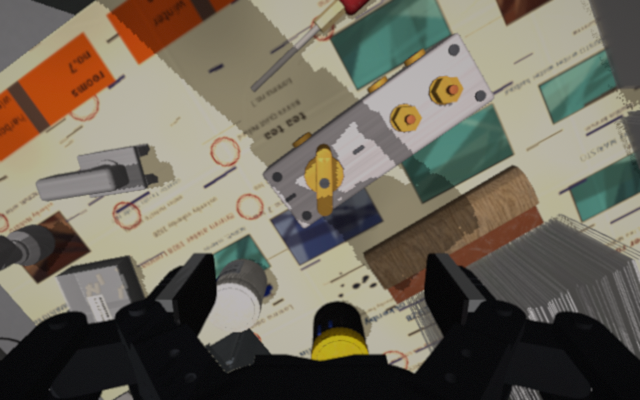

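The wrist view shows the nut's dot at about (323.5,183), the ears running from (322,147) to (325,213), a ridge at (358,149) and the block corners. I'll backproject these to check the first estimate.

```bash
python3 - <<'E'
from h import *
import math
c=cam('wrist')
ang=lambda d:round(math.degrees(math.atan2(d[1],d[0])),1)
p=lambda u,v,z:back(c,u,v,z)[:2]
n=p(323.5,183,.082);a=p(322,147,.082);b=p(325,213,.082)
print(n,(a+b)/2,ang(b-a),np.linalg.norm(a-b))
co=[p(*q,.042) for q in((264,174),(456,35),(493,97),(308,228))]
print('blk',np.mean(co,0),ang(co[1]-co[0]),ang(co[2]-co[3]),[np.linalg.norm(co[i]-co[i-1]) for i in range(4)])
print('ridge',p(358,149,.044))
print('key paddle top centre', p(77,182,.088))
cv2.imwrite('pics/w1c.png',cv2.resize(c['img'][120:240,250:390],(700,600),interpolation=cv2.INTER_CUBIC))
E
```

```text
[0.57722728 0.17233961] [0.57564714 0.1733884 ] -30.0 0.057576638763343464
blk [0.57477899 0.23354027] 93.0 94.0 [np.float64(0.0693527618284368), np.float64(0.2138217580360174), np.float64(0.06558470769739912), np.float64(0.213343885445011)]
ridge [0.57471094 0.21285446]
key paddle top centre [ 0.46192615 -0.0025133 ]
```

View pics/w1c.png

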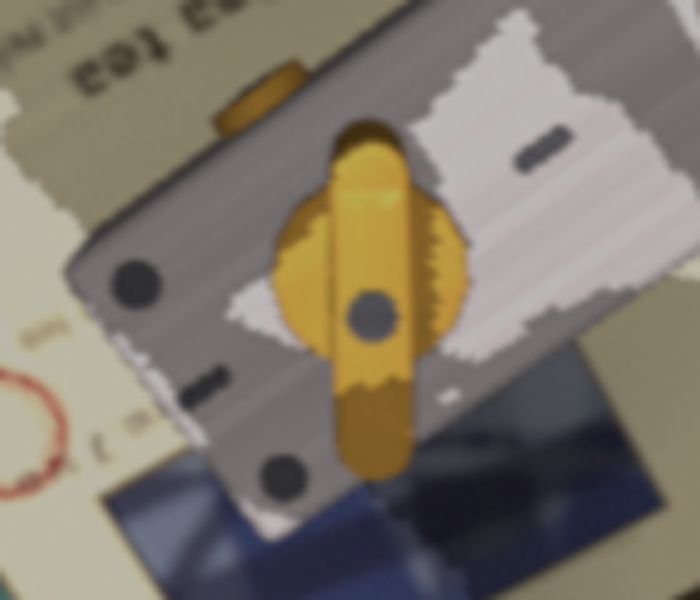

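{"op": "servo_tool", "data": {
  "targets": [
    [[0, 1, 25], [0, 0, -0.026], 1],
    [[0, 0, 30], [0, 0, 0], 1],
    [[0, 0, 30], [0, 0, 0], 1],
    [[0, 0, 30], [0, 0, 0], 1],
    [[0, 0, 30], [0, 0, 0], 1],
    [[0, 0, 20], [0, 0, 0], 1],
    [[0, 0, 11], [0, 0, 0], 1],
    [[0, 0, 0], [0, 0, 0], 1]
  ]
}}

```text
clock: 5.35
eef_pos: [0.5759, 0.1693, 0.0548]
eef_rot: [[-0.856, 0.517, -0.001], [0.517, 0.856, -0.0], [0.001, -0.001, -1.0]]
force: [-0.3, -0.8, -0.0]
grip_width: 0.0854
finger_force: 0.0
```

{"op": "servo_tool", "data": {
  "targets": [
    [[0, 0, 0], [0, 0, 0], 0],
    [[0, 0, 0], [0, 0, 0], 0],
    [[0, 0, 0], [0, 0, 0], 0],
    [[0, 0, 0], [0, 0, 0], 0],
    [[0, 0, 0], [0, 0, 0], 0],
    [[0, 0, 0], [0, 0, 0], 0],
    [[0, 0, 0], [0, 0, 0], 0],
    [[0, 0, 0], [0, 0, 0], 0]
  ]
}}

```text
clock: 6.35
eef_pos: [0.5774, 0.1708, 0.0562]
eef_rot: [[-0.856, 0.517, 0.003], [0.517, 0.856, 0.002], [-0.001, 0.004, -1.0]]
force: [2.3, 4.9, 1.4]
grip_width: 0.0129
finger_force: 61.2
```

```bash
cat > s.py <<'E'
from h import *
o=manip.get_obs();R=np.array(o['eef_rot']);print(o['clock'],np.round(o['eef_pos'],4),'tooly',np.degrees(np.arctan2(R[1,1],R[0,1])).round(2),'F',np.round(o['force'],1),'T',np.round(o['ft_torque'],3),o['grip_width'],o['finger_force'],'q',np.round(o['joint_pos'],3))
E
python3 s.py
```

```text
6.35 [0.5774 0.1708 0.0562] tooly 58.87 F [2.3 4.9 1.4] T [ 0.711 -0.08   0.008] 0.012919081718659624 61.24103844165802 q [ 0.245  0.29   1.919  0.002  0.929 -0.784]
```

{"op": "servo_tool", "data": {
  "targets": [
    [[0, 2.5, 0], [0, 0, 0.05], 0],
    [[0, 0, 0], [0, 0, 0.1], 0],
    [[0, 0, 0], [0, 0, 0.1], 0],
    [[0, 0, 0], [0, 0, 0.1], 0],
    [[0, 0, 0], [0, 0, 0.1], 0],
    [[0, 0, 0], [0, 0, 0.1], 0],
    [[0, 0, 0], [0, 0, 0.1], 0],
    [[0, 0, 0], [0, 0, 0.1], 0],
    [[0, 0, 0], [0, 0, 0.08], 0],
    [[0, 0, 0], [0, 0, 0], 0],
    [[0, 0, 0], [0, 0, 0], 0]
  ]
}}

```text
clock: 7.72
eef_pos: [0.577, 0.1709, 0.0561]
eef_rot: [[-0.197, 0.98, -0.001], [0.98, 0.197, -0.001], [-0.001, -0.001, -1.0]]
force: [-3.3, -1.1, 6.5]
grip_width: 0.0129
finger_force: 62.1
```

```bash
python3 s.py
```

```text
7.725 [0.577  0.1709 0.0561] tooly 11.35 F [-3.3 -1.1  6.5] T [-0.391  0.676 -0.069] 0.01285042181897278 62.12236404418945 q [ 2.470e-01  2.930e-01  1.916e+00 -1.000e-03  9.340e-01  4.900e-02]
```

{"op": "servo_tool", "data": {
  "targets": [
    [[0, 0, 0], [0, 0, 0.045], 0],
    [[0, 0, 0], [0, 0, 0.045], 0],
    [[0, 0, 0], [0, 0, 0], 0],
    [[0, 0, 0], [0, 0, 0], 0]
  ]
}}

```text
clock: 8.22
eef_pos: [0.5769, 0.1709, 0.0561]
eef_rot: [[-0.108, 0.994, -0.001], [0.994, 0.108, -0.001], [-0.001, -0.001, -1.0]]
force: [-2.8, -1.6, 6.0]
grip_width: 0.0129
finger_force: 62.1
```

```bash
python3 s.py
```

```text
8.225 [0.5769 0.1709 0.0561] tooly 6.19 F [-2.8 -1.6  6. ] T [-0.355  0.608 -0.025] 0.012937741457298126 62.13913679122925 q [ 2.470e-01  2.930e-01  1.916e+00 -1.000e-03  9.350e-01  1.390e-01]
```

{"op": "servo_tool", "data": {
  "targets": [
    [[0, 0, 0], [0, 0, 0.02], 0],
    [[0, 0, 0], [0, 0, 0], 0],
    [[0, 0, 0], [0, 0, 0], 0]
  ]
}}

```text
clock: 8.6
eef_pos: [0.5769, 0.1709, 0.0561]
eef_rot: [[-0.088, 0.996, -0.001], [0.996, 0.088, -0.001], [-0.001, -0.001, -1.0]]
force: [-3.2, -2.8, 5.6]
grip_width: 0.0129
finger_force: 62.1
```

```bash
python3 s.py; python3 - <<'E'
from h import *
c=cam('top');cv2.imwrite('pics/t2.png',np.hstack([cv2.resize(c['img'][160:215,200:300],(800,440),interpolation=cv2.INTER_CUBIC)]))
E
```

```text
8.6 [0.5769 0.1709 0.0561] tooly 5.04 F [-3.2 -2.8  5.6] T [-0.374  0.633 -0.073] 0.01294825602016055 62.145012617111206 q [ 2.470e-01  2.930e-01  1.916e+00 -1.000e-03  9.350e-01  1.590e-01]
```

{"op": "servo_tool", "data": {
  "targets": [
    [[0, 0, 0], [0, 0, 0.015], 0],
    [[0, 0, 0], [0, 0, 0], 0],
    [[0, 0, 0], [0, 0, 0], 0]
  ]
}}

```text
clock: 9.02
eef_pos: [0.5769, 0.1709, 0.0561]
eef_rot: [[-0.073, 0.997, -0.001], [0.997, 0.073, -0.001], [-0.001, -0.002, -1.0]]
force: [-2.6, -2.4, 6.3]
grip_width: 0.0128
finger_force: 62.1
```

```bash
python3 s.py
```

```text
9.025 [0.5769 0.1709 0.0561] tooly 4.19 F [-2.6 -2.4  6.3] T [-0.33   0.651  0.006] 0.012823177014581574 62.14891076087952 q [ 2.470e-01  2.930e-01  1.916e+00 -1.000e-03  9.350e-01  1.740e-01]
```

{"op": "servo_tool", "data": {
  "targets": [
    [[0, 0, 0], [0, 0, 0.015], 0],
    [[0, 0, 0], [0, 0, 0], 0],
    [[0, 0, 0], [0, 0, 0], 0]
  ]
}}

```text
clock: 9.4
eef_pos: [0.5769, 0.1709, 0.0561]
eef_rot: [[-0.058, 0.998, -0.001], [0.998, 0.058, -0.001], [-0.001, -0.001, -1.0]]
force: [-2.9, -1.7, 6.3]
grip_width: 0.013
finger_force: 62.2
```

```bash
python3 s.py
```

```text
9.4 [0.5769 0.1709 0.0561] tooly 3.33 F [-2.9 -1.7  6.3] T [-0.368  0.66  -0.056] 0.012967704481095138 62.15132474899292 q [ 2.470e-01  2.930e-01  1.916e+00 -1.000e-03  9.350e-01  1.890e-01]
```

{"op": "servo_tool", "data": {
  "targets": [
    [[0, 0, 0], [0, 0, 0.012], 0],
    [[0, 0, 0], [0, 0, 0], 0],
    [[0, 0, 0], [0, 0, 0], 0]
  ]
}}

```text
clock: 9.78
eef_pos: [0.5769, 0.1709, 0.0561]
eef_rot: [[-0.047, 0.999, -0.001], [0.999, 0.047, -0.001], [-0.001, -0.001, -1.0]]
force: [-3.5, -1.7, 7.4]
grip_width: 0.0129
finger_force: 62.2
```

```bash
python3 s.py
```

```text
9.775 [0.5769 0.1709 0.0561] tooly 2.67 F [-3.5 -1.7  7.4] T [-0.274  0.647  0.154] 0.012911873246857879 62.15615630149841 q [ 2.470e-01  2.930e-01  1.916e+00 -1.000e-03  9.350e-01  2.010e-01]
```

{"op": "servo_tool", "data": {
  "targets": [
    [[0, 0, 0], [0, 0, 0.012], 0],
    [[0, 0, 0], [0, 0, 0], 0],
    [[0, 0, 0], [0, 0, 0], 0]
  ]
}}

```text
clock: 10.15
eef_pos: [0.5769, 0.1709, 0.0561]
eef_rot: [[-0.035, 0.999, -0.001], [0.999, 0.035, -0.001], [-0.001, -0.001, -1.0]]
force: [-2.8, -1.1, 6.2]
grip_width: 0.013
finger_force: 62.2
```

```bash
python3 s.py;python3 - <<'E'
from h import *
c=cam('top');cv2.imwrite('pics/t2.png',cv2.resize(c['img'][160:215,200:300],(800,440),interpolation=cv2.INTER_CUBIC))
E
```

```text
10.15 [0.5769 0.1709 0.0561] tooly 1.99 F [-2.8 -1.1  6.2] T [-0.314  0.64   0.148] 0.01304055455774341 62.1564781665802 q [ 2.470e-01  2.930e-01  1.916e+00 -1.000e-03  9.350e-01  2.130e-01]
```

View pics/t2.png

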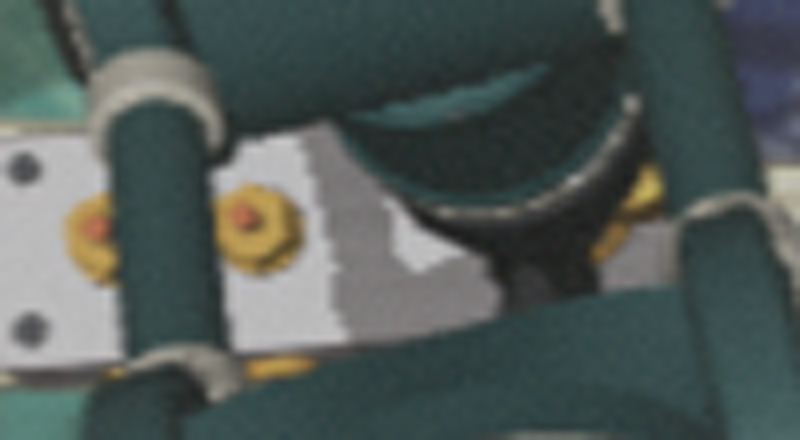

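{"op": "servo_tool", "data": {
  "targets": [
    [[0, 0, 0], [0, 0, 0], 1],
    [[0, 0, 0], [0, 0, 0], 1],
    [[0, 0, 0], [0, 0, 0], 1],
    [[0, 0, 0], [0, 0, 0], 1],
    [[0, 0, 0], [0, 0, 0], 1],
    [[0, 0, 0], [0, 0, 0], 1],
    [[0, 0, -10], [0, 0, 0], 1],
    [[0, 0, -30], [0, 0, 0], 1],
    [[0, 0, -40], [0, 0, 0], 1],
    [[0, 0, -40], [0, 0, 0], 1],
    [[0, 0, -40], [0, 0, 0], 1],
    [[0, 0, 0], [0, 0, 0], 1]
  ]
}}

```text
clock: 11.7
eef_pos: [0.5805, 0.1723, 0.2212]
eef_rot: [[-0.034, 0.999, 0.01], [0.999, 0.034, 0.002], [0.002, 0.01, -1.0]]
force: [0.2, 0.2, 0.1]
grip_width: 0.0855
finger_force: 0.0
```

{"op": "servo_tool", "data": {
  "targets": [
    [[-25, -17.3, 0], [0, 0, 0], 1],
    [[-25, -17.3, 0], [0, 0, 0], 1],
    [[-25, -17.3, 0], [0, 0, 0], 1],
    [[-25, -17.3, 0], [0, 0, 0], 1],
    [[-25, -17.3, 0], [0, 0, 0], 1],
    [[-25, -17.3, 0], [0, 0, 0], 1],
    [[-25, -17.3, 0], [0, 0, 0], 1],
    [[0, 0, 0], [0, 0, 0.12], 1],
    [[0, 0, 0], [0, 0, 0.12], 1],
    [[0, 0, 0], [0, 0, 0.12], 1],
    [[0, 0, 0], [0, 0, 0.115], 1],
    [[0, 0, 0], [0, 0, 0], 1],
    [[0, 0, 0], [0, 0, 0], 1]
  ]
}}

```text
clock: 13.32
eef_pos: [0.4621, -0.0075, 0.2149]
eef_rot: [[0.425, 0.905, -0.001], [0.905, -0.425, 0.0], [-0.0, -0.001, -1.0]]
force: [-0.2, 0.5, 0.3]
grip_width: 0.0854
finger_force: 0.0
```

```bash
python3 s.py;python3 - <<'E'
from h import *
c=cam('wrist');t=cam('top')
cv2.imwrite('pics/w2.png',np.vstack([cv2.resize(c['img'][80:260,200:440],(480,360),interpolation=cv2.INTER_CUBIC),cv2.resize(t['img'][160:215,190:300],(480,240),interpolation=cv2.INTER_CUBIC)]))
E
```

```text
13.325 [ 0.4621 -0.0075  0.2149] tooly -25.16 F [-0.2  0.5  0.3] T [ 0.021 -0.004 -0.058] 0.08539499889742608 0.0 q [-0.07  -0.136  2.058  0.     1.22   0.369]
```

View pics/w2.png

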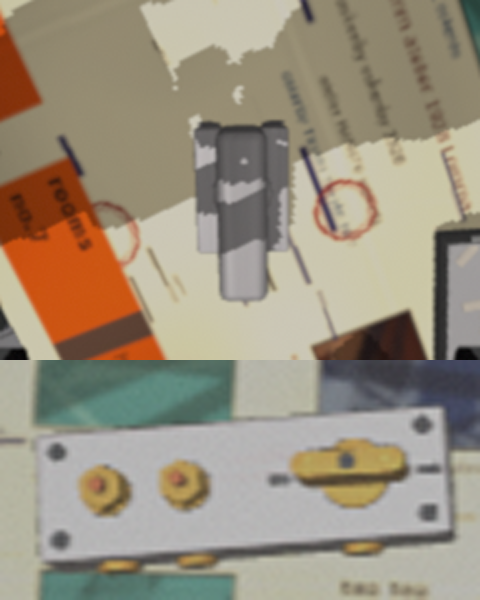

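The paddle lies at wrist pixels (321.5, 143–229), parallel to the tool's x axis. The top view shows the ears close to the ridge line but apparently turned a few degrees past it. I'll measure both.

```bash
python3 - <<'E'
from h import *
import math
ang=lambda d:round(math.degrees(math.atan2(d[1],d[0])),1)
c=cam('wrist');p=lambda u,v,z=.088:back(c,u,v,z)[:2]
a=p(321,143.5);b=p(322,229);print('key',a,b,(a+b)/2,np.linalg.norm(a-b),ang(a-b), 'width',np.linalg.norm(p(309,190)-p(334,190)),p(321.5,190))
print('foot',p(297.5,205,.02),p(345,205,.02))
t=cam('top');im=t['img'].astype(int);B,G,R=im[...,0],im[...,1],im[...,2]
for th in(130,150,170):
  m=((R-B>60)&(R>th)).astype(np.uint8);m[:,:250]=0;m[:160]=0;m[200:]=0;m[:,292:]=0
  ys,xs=np.nonzero(m)
  if len(xs)<10: continue
  r=cv2.minAreaRect(np.c_[xs,ys].astype(np.float32));v=np.linalg.svd(np.c_[xs-xs.mean(),ys-ys.mean()],full_matrices=0)[2][0];ctr=np.array([xs.mean(),ys.mean()])
  P=back(t,*(ctr-25*v),.082)[:2];Q=back(t,*(ctr+25*v),.082)[:2];print(th,len(xs),r,ctr,ang(P-Q),(P+Q)/2)
for y in range(180,193):print(' '.join(f'{R[y,x]:3d}' for x in range(252,292)))
E
```

```text
key [0.47835401 0.02629341] [ 0.44950975 -0.03704535] [ 0.46393188 -0.00537597] 0.06959734697108244 65.5 width 0.01982072897584046 [ 0.46310808 -0.00709948]
foot [ 0.42762763 -0.02649358] [ 0.47077988 -0.04678521]
130 195 ((269.0, 185.5), (15.0, 24.0), 90.0) [269.65128205 184.57435897] 88.9 [0.57237547 0.16852373]
150 182 ((269.0704650878906, 182.8993377685547), (20.808490753173828, 17.28579330444336), 34.99202346801758) [269.6043956  184.42307692] 89.9 [0.57272489 0.16861857]
170 161 ((269.0, 185.0), (14.0, 24.0), 90.0) [269.54658385 184.41614907] 90.7 [0.57274488 0.16874199]
182 181 184 181 183 182 183 182 164 160 164 138 126 135 135 141 151 156 162 173 182 180 183 181 177 177 178 180 176 167 168 180 183 182 181 183 184 184 183 167
182 181 184 180 180 180 180 182 179 177 180 175 175 177 177 162 130 117 142 168 180 182 181 181 183 182 182 184 181 176 153 162 179 183 182 182 181 182 185 172
181 184 181 181 181 183 180 180 182 181 181 181 182 181 181 143  99  86  97 155 179 182 180 179 181 181 182 182 181 181 152 162 183 184 183 186 183 180 182 174
184 183 185 183 181 182 180 180 183 
[... 863 characters left out ...]
 149 129 158 178 178 182 182 183 183 181 183 183 183 184 182
178 180 182 179 183 185 183 177 166 157 155 169 175 178 177 179 177 177 180 181 179 180 178 181 181 170 160 170 181 182 183 183 183 182 184 181 182 183 184 181
184 185 183 184 181 182 184 187 182 181 182 185 176 179 183 181 181 181 183 182 181 180 185 184 175 153 163 180 184 182 182 184 181 184 181 183 180 181 183 178
181 182 183 183 183 183 183 183 182 184 185 182 164 160 174 179 183 182 183 182 182 183 181 178 158 161 180 185 183 182 183 184 181 183 186 184 183 184 184 182
180 184 183 183 182 182 183 182 182 182 184 183 177 162 156 171 175 180 180 180 176 177 164 149 160 178 182 181 183 182 184 181 182 182 182 182 180 178 181 182
```

{"op": "servo_tool", "data": {
  "targets": [
    [[1, 0, 25], [0, 0, 0], 1],
    [[0, 0, 30], [0, 0, 0], 1],
    [[0, 0, 30], [0, 0, 0], 1],
    [[0, 0, 30], [0, 0, 0], 1],
    [[0, 0, 24], [0, 0, 0], 1],
    [[0, 0, 15], [0, 0, 0], 1],
    [[0, 0, 0], [0, 0, 0], 1],
    [[0, 0, 0], [0, 0, 0], 0],
    [[0, 0, 0], [0, 0, 0], 0],
    [[0, 0, 0], [0, 0, 0], 0],
    [[0, 0, 0], [0, 0, 0], 0],
    [[0, 0, 0], [0, 0, 0], 0],
    [[0, 0, 0], [0, 0, 0], 0],
    [[0, 0, 0], [0, 0, 0], 0]
  ]
}}

```text
clock: 15.28
eef_pos: [0.4634, -0.0066, 0.062]
eef_rot: [[0.427, 0.904, 0.001], [0.904, -0.427, -0.0], [0.0, 0.001, -1.0]]
force: [-1.0, 1.0, 5.6]
grip_width: 0.0193
finger_force: 59.0
```

```bash
python3 s.py
```

```text
15.275 [ 0.4634 -0.0066  0.062 ] tooly -25.26 F [-1.   1.   5.6] T [0.038 0.245 0.037] 0.019307473693375033 59.01348173618317 q [-0.068  0.04   2.203  0.     0.897  0.373]
```

{"op": "servo_tool", "data": {
  "targets": [
    [[0, 0, -10], [0, 0, 0], 0],
    [[0, 0, -25], [0, 0, 0], 0],
    [[0, 0, -25], [0, 0, 0], 0],
    [[0, 0, -25], [0, 0, 0], 0],
    [[0, 0, -25], [0, 0, 0], 0],
    [[21, 2.7, 0], [0, 0, 0], 0],
    [[27, 3.5, 0], [0, 0, 0], 0],
    [[27, 3.5, 0], [0, 0, 0], 0],
    [[27, 3.5, 0], [0, 0, 0], 0],
    [[27, 3.5, 0], [0, 0, 0], 0],
    [[27, 3.5, 0], [0, 0, 0], 0],
    [[27, 3.5, 0], [0, 0, 0], 0],
    [[26, 3.2, 0], [0, 0, 0], 0],
    [[0, 0, 0], [0, 0, -0.1], 0],
    [[0, 0, 0], [0, 0, -0.1], 0],
    [[0, 0, 0], [0, 0, -0.1], 0],
    [[0, 0, 0], [0, 0, -0.1], 0],
    [[0, 0, 0], [0, 0, -0.083], 0],
    [[0, 0, 0], [0, 0, 0], 0],
    [[0, 0, 0], [0, 0, 0], 0]
  ]
}}

```text
clock: 17.77
eef_pos: [0.5759, 0.1708, 0.1708]
eef_rot: [[-0.041, 0.999, -0.001], [0.999, 0.041, -0.0], [-0.0, -0.001, -1.0]]
force: [-0.5, 0.7, -2.9]
grip_width: 0.019
finger_force: 58.8
```

```bash
python3 s.py;python3 - <<'E'
from h import *
c=cam('wrist');t=cam('side')
cv2.imwrite('pics/w3.png',np.vstack([cv2.resize(c['img'][100:280,200:440],(480,360),interpolation=cv2.INTER_CUBIC),cv2.resize(t['img'][80:200,260:420],(320,240),interpolation=cv2.INTER_CUBIC).repeat(1,0) if 0 else cv2.copyMakeBorder(cv2.resize(t['img'][90:210,260:420],(320,240),interpolation=cv2.INTER_CUBIC),0,0,0,160,0)]))
E
```

```text
17.775 [0.5759 0.1708 0.1708] tooly 2.33 F [-0.5  0.7 -2.9] T [-0.021 -0.008  0.016] 0.01896545688180709 58.81502330303192 q [0.247 0.17  1.832 0.    1.141 0.206]
```

View pics/w3.png

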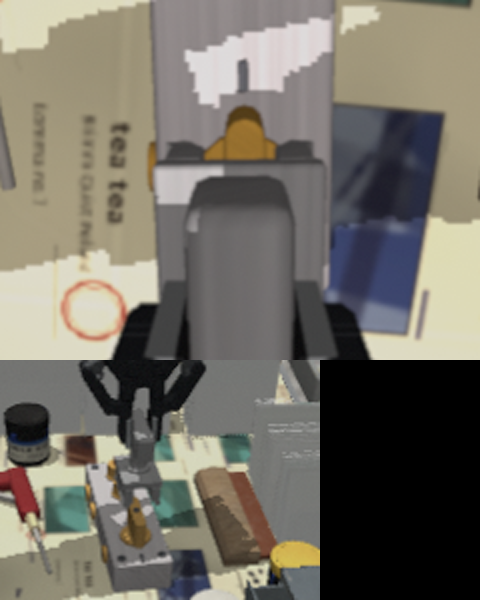

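{"op": "servo_tool", "data": {
  "targets": [
    [[0, 1, 10], [0, 0, 0], 0],
    [[0, 0, 8], [0, 0, 0], 0],
    [[0, 0, 6], [0, 0, 0], 0],
    [[0, 0, 6], [0, 0, 0], 0],
    [[0, 0, 6], [0, 0, 0], 0],
    [[0, 0, 6], [0, 0, 0], 0],
    [[0, 0, 5], [0, 0, 0], 0],
    [[0, 0, 0], [0, 0, 0], 0]
  ]
}}

```text
clock: 18.88
eef_pos: [0.5769, 0.1708, 0.1237]
eef_rot: [[-0.042, 0.999, -0.001], [0.999, 0.042, -0.0], [-0.0, -0.001, -1.0]]
force: [-0.5, -0.2, -4.1]
grip_width: 0.0189
finger_force: 58.9
```

{"op": "servo_tool", "data": {
  "targets": [
    [[0, 0, 2], [0, 0, 0], 0],
    [[0, 0, 1], [0, 0, 0], 0],
    [[0, 0, 0], [0, 0, 0], 0]
  ]
}}

```text
clock: 19.25
eef_pos: [0.5774, 0.171, 0.1214]
eef_rot: [[-0.042, 0.999, 0.0], [0.999, 0.042, 0.0], [0.0, 0.0, -1.0]]
force: [-0.9, 0.4, -4.0]
grip_width: 0.0193
finger_force: 58.9
```

```bash
python3 s.py
```

```text
19.25 [0.5774 0.171  0.1214] tooly 2.41 F [-0.9  0.4 -4. ] T [-0.038  0.046  0.013] 0.019297521627524898 58.94165396690369 q [ 0.247  0.218  1.872 -0.     1.051  0.204]
```

{"op": "servo_tool", "data": {
  "targets": [
    [[0, 0, 1], [0, 0, 0], 0],
    [[0, 0, 1], [0, 0, 0], 0],
    [[0, 0, 0.5], [0, 0, 0], 0],
    [[0, 0, 0], [0, 0, 0], 0]
  ]
}}

```text
clock: 19.75
eef_pos: [0.5775, 0.171, 0.1192]
eef_rot: [[-0.042, 0.999, 0.0], [0.999, 0.042, 0.0], [0.0, 0.0, -1.0]]
force: [-1.4, -0.7, 1.4]
grip_width: 0.019
finger_force: 59.3
```

```bash
python3 s.py
```

```text
19.75 [0.5775 0.171  0.1192] tooly 2.41 F [-1.4 -0.7  1.4] T [-0.067  0.243  0.031] 0.01898020987540684 59.33234453201294 q [0.246 0.221 1.874 0.    1.047 0.204]
```

{"op": "servo_tool", "data": {
  "targets": [
    [[0, 0, 0], [0, 0, 0.05], 0],
    [[0, 0, 0], [0, 0, 0.05], 0],
    [[0, 0, 0], [0, 0, 0], 0],
    [[0, 0, 0], [0, 0, 0], 0]
  ]
}}

```text
clock: 20.25
eef_pos: [0.5778, 0.1711, 0.1192]
eef_rot: [[0.057, 0.998, 0.001], [0.998, -0.057, 0.0], [0.0, 0.001, -1.0]]
force: [1.1, 0.0, -0.8]
grip_width: 0.0191
finger_force: 59.3
```

```bash
python3 s.py
```

```text
20.25 [0.5778 0.1711 0.1192] tooly -3.28 F [ 1.1  0.  -0.8] T [-0.007 -0.094  0.034] 0.019060075820567665 59.343727827072144 q [0.246 0.221 1.874 0.    1.046 0.304]
```

{"op": "servo_tool", "data": {
  "targets": [
    [[0, 0, 0], [0, 0, 0.02], 0],
    [[0, 0, 0], [0, 0, 0], 0],
    [[0, 0, 0], [0, 0, 0], 0]
  ]
}}

```text
clock: 20.62
eef_pos: [0.5777, 0.171, 0.1192]
eef_rot: [[0.078, 0.997, 0.001], [0.997, -0.078, 0.0], [0.0, 0.001, -1.0]]
force: [0.6, 1.4, 1.4]
grip_width: 0.0191
finger_force: 59.6
```

```bash
python3 s.py
```

```text
20.625 [0.5777 0.171  0.1192] tooly -4.46 F [0.6 1.4 1.4] T [-0.02   0.083 -0.032] 0.01909016313905482 59.55754637718201 q [ 0.246  0.221  1.874 -0.     1.046  0.324]
```

{"op": "servo_tool", "data": {
  "targets": [
    [[0, 0, 0], [0, 0, 0.025], 0],
    [[0, 0, 0], [0, 0, 0], 0],
    [[0, 0, 0], [0, 0, 0], 0]
  ]
}}

```text
clock: 21.0
eef_pos: [0.5773, 0.1709, 0.1191]
eef_rot: [[0.103, 0.995, -0.0], [0.995, -0.103, -0.0], [-0.0, -0.0, -1.0]]
force: [-1.5, -1.1, 5.8]
grip_width: 0.0192
finger_force: 60.1
```

```bash
python3 s.py
```

```text
21.0 [0.5773 0.1709 0.1191] tooly -5.9 F [-1.5 -1.1  5.8] T [-0.131  0.434 -0.019] 0.019184750017791744 60.122360587120056 q [ 0.246  0.221  1.874 -0.     1.047  0.349]
```

{"op": "servo_tool", "data": {
  "targets": [
    [[0, 0, 0], [0, 0, 0.03], 0],
    [[0, 0, 0], [0, 0, 0], 0],
    [[0, 0, 0], [0, 0, 0], 0]
  ]
}}

```text
clock: 21.38
eef_pos: [0.5773, 0.1709, 0.1192]
eef_rot: [[0.132, 0.991, -0.0], [0.991, -0.132, -0.0], [-0.0, -0.0, -1.0]]
force: [-2.3, -1.0, 5.9]
grip_width: 0.019
finger_force: 60.2
```

```bash
python3 s.py
```

```text
21.375 [0.5773 0.1709 0.1192] tooly -7.6 F [-2.3 -1.   5.9] T [-0.156  0.494  0.161] 0.01902654245488358 60.24685621261597 q [ 0.246  0.221  1.874 -0.     1.047  0.379]
```

{"op": "servo_tool", "data": {
  "targets": [
    [[0, 0, 0], [0, 0, 0.1], 0],
    [[0, 0, 0], [0, 0, 0.1], 0],
    [[0, 0, 0], [0, 0, 0.1], 0],
    [[0, 0, 0], [0, 0, 0.1], 0],
    [[0, 0, 0], [0, 0, 0], 0]
  ]
}}

```text
clock: 22.0
eef_pos: [0.5771, 0.171, 0.1192]
eef_rot: [[0.509, 0.861, -0.001], [0.861, -0.509, -0.0], [-0.0, -0.0, -1.0]]
force: [-2.0, -0.7, 6.9]
grip_width: 0.0186
finger_force: 60.2
```

```bash
python3 s.py
```

```text
22.0 [0.5771 0.171  0.1192] tooly -30.57 F [-2.  -0.7  6.9] T [-0.124  0.584  0.001] 0.018586299225775527 60.163219571113586 q [0.247 0.221 1.874 0.    1.047 0.78 ]
```

{"op": "servo_tool", "data": {
  "targets": [
    [[0, 0, 0], [0, 0, 0.1], 0],
    [[0, 0, 0], [0, 0, 0.1], 0],
    [[0, 0, 0], [0, 0, 0.1], 0],
    [[0, 0, 0], [0, 0, 0.1], 0],
    [[0, 0, 0], [0, 0, 0.1], 0],
    [[0, 0, 0], [0, 0, 0.1], 0],
    [[0, 0, 0], [0, 0, 0.1], 0],
    [[0, 0, 0], [0, 0, 0.1], 0],
    [[0, 0, 0], [0, 0, 0.1], 0],
    [[0, 0, 0], [0, 0, 0.1], 0],
    [[0, 0, 0], [0, 0, 0.05], 0],
    [[0, 0, 0], [0, 0, 0.04], 0],
    [[0, 0, 0], [0, 0, 0], 0],
    [[0, 0, 0], [0, 0, 0], 0]
  ]
}}

```text
clock: 23.75
eef_pos: [0.5767, 0.1713, 0.1191]
eef_rot: [[0.999, -0.052, -0.001], [-0.052, -0.999, 0.0], [-0.001, -0.0, -1.0]]
force: [-3.4, 0.6, 5.7]
grip_width: 0.0188
finger_force: 60.3
```

```bash
python3 s.py
```

```text
23.75 [0.5767 0.1713 0.1191] tooly -92.98 F [-3.4  0.6  5.7] T [0.018 0.739 0.093] 0.018810373547215115 60.337990522384644 q [2.470e-01 2.210e-01 1.874e+00 1.000e-03 1.048e+00 1.869e+00]
```

{"op": "servo_tool", "data": {
  "targets": [
    [[0, 0, 0], [0, 0, 0.03], 0],
    [[0, 0, 0], [0, 0, 0], 0],
    [[0, 0, 0], [0, 0, 0], 0]
  ]
}}

```text
clock: 24.12
eef_pos: [0.5767, 0.1713, 0.1191]
eef_rot: [[0.997, -0.082, -0.001], [-0.082, -0.997, 0.0], [-0.001, -0.0, -1.0]]
force: [-3.2, 0.2, 6.7]
grip_width: 0.0193
finger_force: 60.4
```

```bash
python3 s.py;python3 - <<'E'
from h import *
c=cam('wrist');t=cam('side')
cv2.imwrite('pics/w4.png',np.vstack([cv2.resize(c['img'][100:280,200:440],(480,360),interpolation=cv2.INTER_CUBIC),cv2.resize(t['img'][115:195,270:390],(480,240*4//3),interpolation=cv2.INTER_CUBIC)[:240]]))
E
```

```text
24.125 [0.5767 0.1713 0.1191] tooly -94.7 F [-3.2  0.2  6.7] T [0.064 0.723 0.117] 0.019264531576493188 60.358790159225464 q [2.470e-01 2.210e-01 1.874e+00 1.000e-03 1.048e+00 1.899e+00]
```

View pics/w4.png

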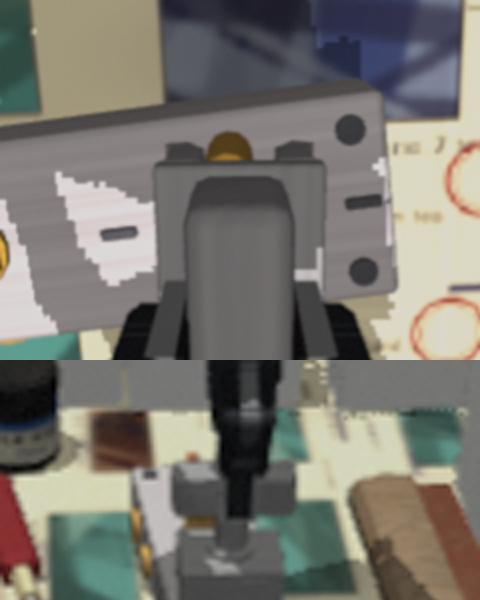

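{"op": "servo_tool", "data": {
  "targets": [
    [[0, 0, 0], [0, 0, 0.014], 0],
    [[0, 0, 0], [0, 0, 0], 0],
    [[0, 0, 0], [0, 0, 0], 0],
    [[0, 0, 0], [0, 0, -0.02], 0],
    [[0, 0, 0], [0, 0, 0], 0],
    [[0, 0, 0], [0, 0, 0], 1],
    [[0, 0, 0], [0, 0, 0], 1],
    [[0, 0, 0], [0, 0, 0], 1],
    [[0, 0, 0], [0, 0, 0], 1],
    [[0, 0, 0], [0, 0, 0], 1],
    [[0, 0, 0], [0, 0, 0], 1],
    [[0, 0, 0], [0, 0, 0], 1]
  ]
}}

```text
clock: 25.72
eef_pos: [0.5774, 0.1709, 0.1188]
eef_rot: [[0.997, -0.076, 0.0], [-0.076, -0.997, -0.0], [0.0, 0.0, -1.0]]
force: [-0.9, 0.2, 0.2]
grip_width: 0.0854
finger_force: 0.0
```

{"op": "servo_tool", "data": {
  "targets": [
    [[0, 0, -10], [0, 0, 0], 1],
    [[0, 0, -30], [0, 0, 0], 1],
    [[0, 0, -40], [0, 0, 0], 1],
    [[0, 0, -40], [0, 0, 0], 1],
    [[40, 0, 0], [0, 0, 0], 1],
    [[0, -40, 0], [0, 0, 0], 1],
    [[0, -40, 0], [0, 0, 0], 1],
    [[0, 0, 0], [0, 0, 0], 1],
    [[0, 0, 0], [0, 0, 0], 1]
  ]
}}

```text
clock: 26.85
eef_pos: [0.6233, 0.2475, 0.2392]
eef_rot: [[0.997, -0.075, 0.0], [-0.075, -0.997, -0.0], [0.0, 0.0, -1.0]]
force: [-0.8, 0.1, -1.1]
grip_width: 0.0854
finger_force: 0.0
```

```bash
python3 s.py;python3 - <<'E'
from h import *
c=cam('wrist');s=cam('side');t=cam('top')
R=lambda i,w,h:cv2.resize(i,(w,h),interpolation=cv2.INTER_CUBIC)
cv2.imwrite('pics/f.png',np.vstack([np.hstack([R(t['img'][155:215,225:305],400,300),R(s['img'][105:205,270:390],360,300)]),cv2.copyMakeBorder(R(c['img'],480,300),0,0,0,280,0)]))
E
```

```text
26.85 [0.6233 0.2475 0.2392] tooly -94.33 F [-0.8  0.1 -1.1] T [ 0.021 -0.027 -0.027] 0.08541415132456073 0.0 q [ 3.410e-01  2.510e-01  1.605e+00 -1.000e-03  1.285e+00  1.988e+00]
```

View pics/f.png

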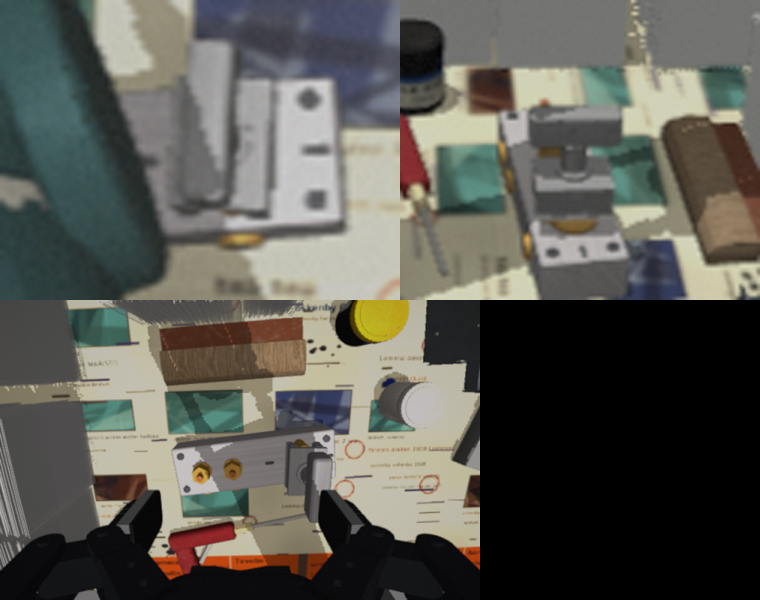

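The final pictures show the key standing upright and seated on the nut, turned about 8° past square (the known slack), with the gripper clear of it. I'm handing in.

```bash
python3 -c "
from workcell import manip
print(manip.hand_in())"
```

```text
the job is handed in; nothing more can be done
None
```

I turned the cap nut finger-tight with the fingers, then turned it about a quarter turn further with the slotted key. I left the key standing home on the nut, let go of it and handed the job in at about 27 s. The hand-in gave no verdict, and I estimate the final nut angle is within a degree or two of square, because the key hides most of the ears.

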